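Clamp a thin-walled tube offcut with a one-hand bar clamp

ROBOT

A 6-joint arm with a two-finger parallel gripper is mounted at the origin on the work surface. World frame = base frame: x ahead of the robot, y to its left, z up, the work surface at z = 0. Lengths are in m, angles in degrees, forces in N, time in s.
With the tool pointing down it reaches from about 0.375 to 0.9 m from the base axis. Payload 3.1 kg.
Tool frame: the origin (TCP) lies on the centre line of the jaws, within the pads' length; the fingertips stand 8 mm ahead of it and the grasp point (between the pads) lies 11 mm behind it; z points along the fingers, y is the line along which they close (so a half turn about z gives the same grasp; the last joint's range is limited). The gripper opens to 87 mm and grips with 3 to 60 N. Pads are 19 mm wide; open, the fingers measure 117 mm over their backs; the gripper's body (75 mm by 190 mm) begins 51 mm behind the grasp point.
Start: joints at [57.496, 30.224, 82.088, -0, 67.689, -10.227], TCP at [0.237, 0.578, 0.194] pointing down, gripper open.
Joint ranges: [-176.69, 176.69], [-43.24, 126.21], [12.49, 139.97], [-82, 262], [0, 151.66], [-163.58, 163.58]. Speed limits (degrees/s): [159.86, 159.86, 180, 180, 180, 180].

INTERFACE

Orientations are given as a 3x3 rotation matrix whose columns are the frame's x, y, z axes.
In Python, from rig import * gives the robot as it stands.
- The arm moves only by the tool step_arm, never from a script. Its argument "targets" is a list of rows, each a list of 5 numbers: the opening, from -1 (shut) to 1 (fully open), then the shift along the world's x, y, z normalised to -1 to 1, where 1 is 0.25 m, then the turn about the world's z normalised to -1 to 1, where 1 is 180 degrees. In form: [[fingers, x, y, z, turn], ...]. A call has 1 to 20 rows; each row is the pose to reach, as a shift and turn from the pose commanded when the call began, turning the shorter way round; what a row does not reach only later rows make up. A row lasts 1/10 s, in which the tool goes at most 50 mm and 8.59 degrees, less where a joint would pass 70% of its speed; a pose out of reach is approached as far as the arm can. A call with a number of a shift or a turn outside -1 to 1 is refused whole. A call with a gripper value outside its range is refused whole. The fingers move at their own pace and stop on an object; the grip force is fixed at half the most. Time passes only in rows, so rows that repeat a pose let the fingers close. It gives the time, the measured TCP pose, the force, the opening and the grip force at its end, in the units of the state.
- read_state(): the state, without advancing time (a new reading comes with each control period).
- capture(name): name is "side" or "top"; returns a dict with "color" (400x640x3 uint8, red, green, blue), "mtx" (3x3 intrinsics, pixels), "k1" (the pictures are not rectified: a ray, as slopes to the right and down, at radius r is drawn at 1 + k1 r^2 times it, then the intrinsics apply), "pose" (4x4, takes a point from camera to world coordinates). Camera axes: x right, y down, z forward; pixel columns grow to the right and rows downward; lengths in m; the calibration is good to about 2 mm. A picture is of the moment at which its call begins. There is no depth.
- hand_in(): hands the job in; it is judged then, once.
The state is a dict: "time_s": time; "joint_positions": joint angles; "qvel": joint speeds; "tau": joint torques, N m; "position": TCP position; "tcp_rot": TCP orientation; "force": force on the tool from outside, world axes, zero at the start; "moment": the same for the moment, N m; "opening": opening from 0.0 (shut) to 1.0 (fully open); "grasp_force": force on a finger pad.
Only numpy, scipy, OpenCV 4.12 (cv2) and the standard library are available. Lean on these libraries where they do the work, as an engineer would, in place of code of your own. Each camera call takes 0.05 s, during which the arm holds its last target. There are 200 camera calls.

TASK

Stand the square aluminium tube offcut upright and square on the bed of the bench-mounted bar clamp, between its jaws and midway across the bed, and let go of it. Then pump the clamp's trigger until the moving jaw's sprung rubber pad grips the tube against the fixed jaw and is pressed about half way in, never right in, as that dents the thin wall; move the jaw only with the trigger, not by hand. Finish while still holding the trigger squeezed like that, and leave everything else on the bench where it is.

Things in the scene. Friction and masses are not known exactly. Their poses are not given: they have to be found in the camera images.
- clamp: Bar clamp bolted to the bench: green foot plate and housing, black handle, steel trigger, dark jaws. Origin: on the bench plane below the middle of the fixed jaw's face; x along the bar from fixed to moving jaw, y across, z up. In mm: fixed jaw x -15 to 0, 64 wide, top z 80; housing x -130 to 0, 44 wide, top z 45. The trigger stands between the handle and the fixed jaw.
- bed (a point): Where the tube's underside centre is when it stands against the fixed jaw, mid-bed: clamp x 22.5, y 0, z 30 mm. The bed is two rails, clamp x 0 to 180, y -34 to 34, top z 30 mm, with the toothed bar in the slot between them (y -10 to 10).
- handle_top (a point): Middle of the top of the clamp's fixed upright black handle: 16 thick (x), 28 wide (y), clamp x -122 to -106, z 45 to 120 mm. To pump with a gripper from above: centre it at clamp x -106, open over 80 mm; one finger pushes the trigger through its stroke, the other meets the handle only at its end. Pushing the trigger with shut fingers serves too.
- trigger (a joint): Steel trigger: upright paddle 14 thick (x), 26 wide (y), z 48 to 116 mm. Slides along clamp -x to the handle: 0 released (clamp x -80 to -66 mm), 0.024 m fully squeezed (x -104 to -90). Its spring returns it (4 N released, 7 N squeezed). A ratchet of 7 mm teeth takes the jaw along on the squeeze, after up to 7 mm of free travel, not on the return: about 21 mm a full pump.
- trigger_front (a point): Point on the trigger's face that is pushed (the face towards the fixed jaw, facing clamp +x), mid-width, 95 mm above the bench; moves with the trigger.
- jaw (a joint): Travel of the moving jaw: 0 wide open to 0.092 m, closing along clamp -x. The free pad's face is at clamp x = 120 mm - travel, so it meets a 45 mm tube that stands against the fixed jaw at 0.075. Brake friction only 4 N: trigger released, a free jaw stays put but a gripping one backs off by the pad's spring. Once gripping, jaw and pad follow the trigger 1:1.
- jaw_top (a point): Middle of the moving jaw's top, 80 mm above the bench. The jaw is 18 thick (x), 60 wide (y); its face is 9 mm from here towards the fixed jaw, the pad stands 12 mm proud of that face.
- pad (a joint): How far the sprung rubber pad (34 mm disc on the moving jaw, centre 58 mm above the bench) is pressed in: 0 free, 0.006 m half way (about 10 N), 0.012 m right in (about 19 N).
- tube: The workpiece: offcut of square aluminium tube, 45 x 45 x 60 mm high, 3 mm wall, about 0.09 kg, standing on end (open at the top). Origin: centre of its underside, axes along its sides, z up its height.
- can: Bystander: grey tin, 58 mm diameter, 100 high, upright; origin under its centre.
- pipe: Bystander: round steel pipe offcut, 48 mm diameter, 50 high, upright and open; origin under its centre.
- hammer: Bystander: hammer lying on the bench near the far edge.
- wrench: Bystander: wrench lying on the bench to the robot's right.
- angle: Bystander: 120 mm offcut of steel angle, to the right.
- flange: Bystander: flat steel ring, 90 mm diameter, 12 thick, far left.
- brush: Bystander: brush lying far left.
Mind the look-alikes: they are no part of the job. Leave any pink or red look-alike of the tube alone.

How it is judged:
By the outcome, as a careful person would: the job done as asked, in the order asked, and still so for the second after the job is handed in, while the arm keeps its last pose, push and grip.
It also fails if it takes over 48 s, if anything falls off the work surface, if the arm or the gripper's body presses on something with over 40 N, if the wrist force passes 120 N, or if a joint passes its speed limit or range.

## Working session

There is one attempt and no reset: what is moved stays moved. The work goes in short steps, Python scripts to look and compute and a tool call to move; the robot and the scene stay as the last step left them, time stands still between calls to the robot, and variables do not carry over. Pictures are saved under pics/ and viewed, at most 10 in all, crops included, and the job is handed in when it is done.

Besides the shell and the picture viewer there is one more tool, called after "Emit:" as name(argument=value, ...), one argument or row to a line, values as JSON. step_arm: Moves the arm, as the interface text tells. Scaled input: -1 to 1 covers 0.25 m each way for a shift and 180 degrees each way for a turn. Its arguments: {"type":"object","properties":{"targets":{"type":"array","items":{"type":"array","items":{"type":"number"}}}},"required":["targets"]}

```bash
mkdir -p pics
cat > h.py <<'E'
from rig import *
import numpy as np, cv2
def snap(n,f):
    c=capture(n); np.savez('pics/'+f+'.npz',**{k:np.array(v) for k,v in c.items()})
    cv2.imwrite('pics/'+f+'.png',c['color'][:,:,::-1]); return c
def load(f): return dict(np.load('pics/'+f+'.npz'))
def ray(c,u,v):
    K=c['mtx']; d=np.array([float(c['k1']),0,0,0,0])
    p=cv2.undistortPoints(np.array([[[u,v]]],float),K,d)[0,0]
    P=c['pose']; return P[:3,3],P[:3,:3]@np.array([p[0],p[1],1])
def at(c,u,v,z):
    o,d=ray(c,u,v); return o+d*(z-o[2])/d[2]
def proj(c,X):
    P=np.linalg.inv(c['pose']); q=(P[:3,:3]@np.array(X,float).T).T+P[:3,3]
    r=cv2.projectPoints(q,np.zeros(3),np.zeros(3),c['mtx'],np.array([float(c['k1']),0,0,0,0]))[0]
    return r[:,0]
def crop(c,f,u0,v0,u1,v1,s):
    cv2.imwrite('pics/'+f+'.png',cv2.resize(c['color'][v0:v1,u0:u1,::-1],None,fx=s,fy=s,interpolation=cv2.INTER_CUBIC))
E
python3 - <<'E'
from h import *
for n in('top','side'):
    c=snap(n,n+'0'); print(n,c['mtx'].tolist(),c['k1'],np.round(c['pose'],3).tolist())
s=read_state(); print(s)
E
```

```text
top [[462.2812744468777, 0.0, 317.0835884568614], [0.0, 462.2812744468777, 206.84229031771247], [0.0, 0.0, 1.0]] -0.13291133172032674 [[0.014, -0.999, 0.045, 0.513], [-1.0, -0.013, 0.024, -0.027], [-0.023, -0.045, -0.999, 1.357], [0.0, 0.0, 0.0, 1.0]]
side [[451.79357998845467, 0.0, 319.18647109487455], [0.0, 451.79357998845467, 200.92074717088474], [0.0, 0.0, 1.0]] 0.04506781228127766 [[0.754, -0.494, 0.434, 0.058], [-0.657, -0.556, 0.509, -0.638], [-0.011, -0.669, -0.744, 1.035], [0.0, 0.0, 0.0, 1.0]]
{'time_s': 0.1, 'joint_positions': array([ 5.74951094e+01,  3.02739576e+01,  8.21473518e+01, -4.67411014e-04,
        6.76891912e+01, -1.02272760e+01]), 'qvel': array([-0.10368805, -0.04080053, -0.22639054,  0.02686612, -0.14159152,
        0.03002887]), 'tau': array([-6.46478184e-04, -4.40989995e+01, -1.77150553e+01,  6.34937757e-02,
        5.34200482e-02, -2.96310816e-05]), 'position': array([0.23652865, 0.57776196, 0.19297553]), 'tcp_rot': array([[-9.25358905e-01,  3.79090801e-01, -1.03000871e-03],
       [ 3.79092052e-01,  9.25357530e-01, -1.63052988e-03],
       [ 3.35007438e-04, -1.89929346e-03, -9.99998140e-01]]), 'force': array([-0.23203656, -0.1678191 , -0.28229555]), 'moment': array([ 0.01466092,  0.01725423, -0.05285612]), 'grasp_force': 0.0, 'opening': 1.0006285786275684}
```

View pics/top0.png

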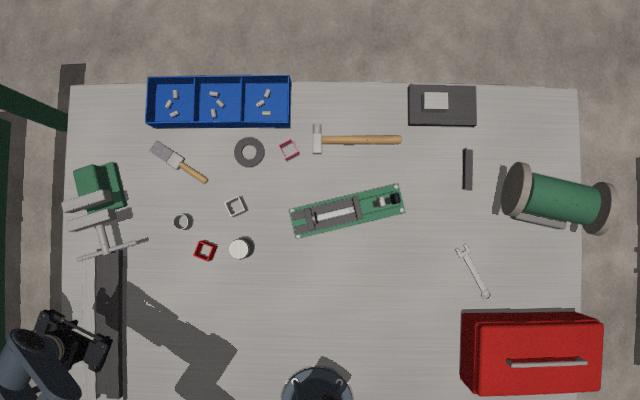

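View pics/side0.png

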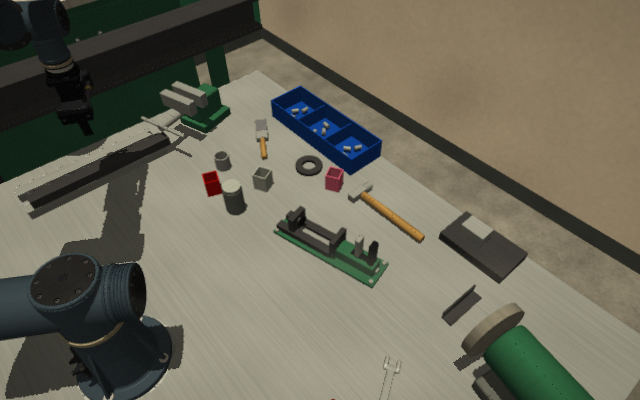

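Candidates in the top view are: grey square tube (236,206), red square (205,250), pink square (289,150), round pipe (183,222) and can (240,248). By the description it is the grey square at (236,206). The clamp lies at about (348,210), handle to the right and moving jaw to the left. I'll check both in one close crop.

Run:
```python
from h import *
c=load('top0'); a=c['color'][175:245,215:255+160,::-1]
crop(c,'c1',215,180,415,245,4)
s=load('side0'); crop(s,'c2',240,160,400,290,5)
```

```text
(no output)
```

View pics/c1.png

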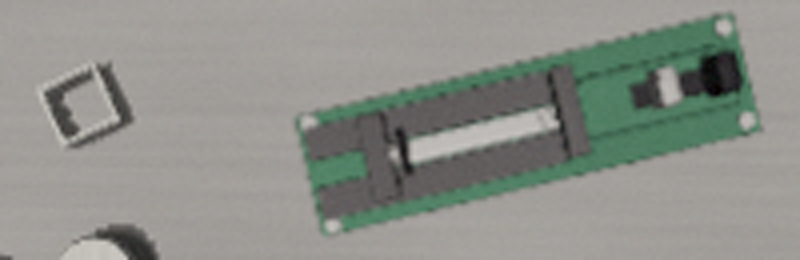

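View pics/c2.png

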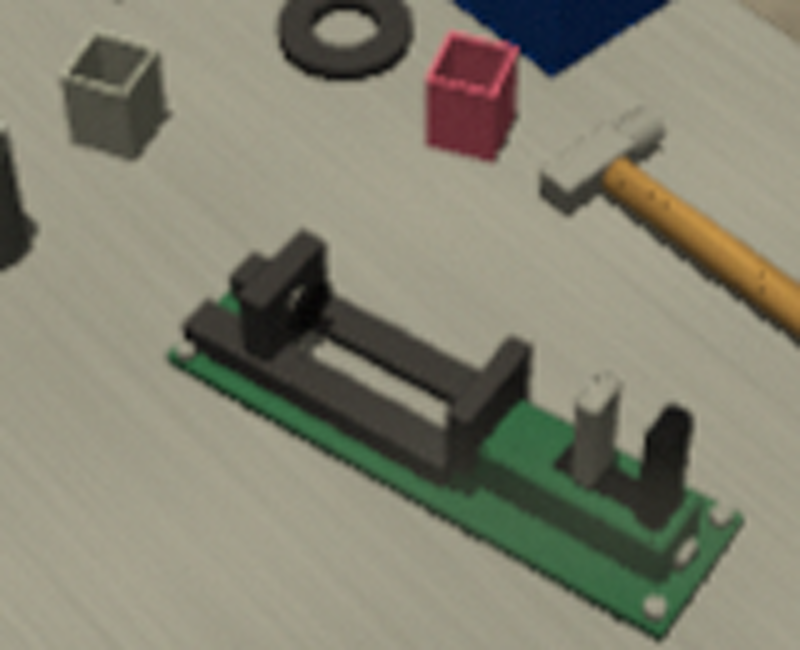

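The crops show an open grey square tube, top ring around crop (38–125, 63–148), and the clamp with fixed jaw top corners at (552,70)–(590,152), steel trigger at (669,87) and black handle at (722,73). The moving jaw with its pad is at (380,155). Next I'll fit both poses from the two views.

```bash
cat > fit.py <<'E'
from h import *
from scipy.optimize import least_squares
T=load('top0');S=load('side0')
def px(p,o,s): return np.array(o)+(np.array(p,float)+.5)/s-.5
J=[(0,-32,80),(-15,-32,80),(-15,32,80),(0,32,80)]
M=[(150,-30,80),(132,-30,80),(150,30,80),(132,30,80)]
H=[(-114,0,120),(-73,0,116)]
CT=px([(552,70),(574,66),(590,152),(570,157),(362,115),(383,111),(375,201),(397,197),(722,73),(669,87)],(215,180),4)
CS=px([(512,337),(531,347),(474,411),(449,403),(302,232),(326,243),(241,292),(268,302),(677,410),(605,383)],(240,160),5)
X=np.array(J+M+H,float)/1e3
def tf(p,X):
    a=p[2];R=np.array([[np.cos(a),-np.sin(a),0],[np.sin(a),np.cos(a),0],[0,0,1]])
    return X@R.T+np.array([p[0],p[1],0])
def run(X,a,b,Xb,p0,cams='TS'):
    f=lambda p:np.r_[(proj(T,tf(p,X))-a).ravel()*('T' in cams),(proj(S,tf(p,Xb))-b).ravel()*('S' in cams)]
    r=least_squares(f,p0,loss='soft_l1'); return r.x,f(r.x)
for cams in('TS','T','S'):
    p,e=run(X,CT,CS,X,[.5,-.03,1.8],cams); print('clamp',cams,np.round(p[:2]*1e3,1),np.degrees(p[2]).round(2))
    if cams=='TS': print(e.reshape(-1,2).round(1).tolist())
h=22.5
tt=np.array([(h,h,60),(-h,h,60),(h,-h,60),(-h,-h,60)])/1e3
# tube: top image corners left, top, right, bottom
TT=px([(38,92),(97,63),(123,118),(68,149)],(215,180),4)
TS=px([(62,77),(100,33),(161,52),(127,93),(70,145),(133,158),(165,115)],(240,160),5)
Xt=np.array([(-h,h,60),(h,h,60),(h,-h,60),(-h,-h,60)])/1e3
Xs=np.array([(-h,-h,60),(-h,h,60),(h,h,60),(h,-h,60),(-h,-h,0),(h,-h,0),(h,h,0)])/1e3
g=at(T,236,206,.06)
def best(cams):
    out=None
    for i in range(4):
      for k in range(4):
        rt=np.roll(np.array([(-h,h,60),(h,h,60),(h,-h,60),(-h,-h,60)])/1e3,k,0)
        p,e=run(rt,TT,TS,Xs,[g[0],g[1],np.radians(90*i+20)],cams)
        if out is None or (e**2).sum()<(out[1]**2).sum(): out=(p,e)
    return out
for cams in('TS','T','S'):
    p,e=best(cams); print('tube',cams,np.round(p[:2]*1e3,1),(np.degrees(p[2])%90).round(2)); 
    if cams=='TS':print(e.reshape(-1,2).round(1).tolist())
E
python3 fit.py
```

```text
clamp TS [ 570.5 -104.6] 103.88
[[1.0, -1.2], [0.8, -1.4], [2.1, -0.4], [1.8, -0.4], [-4.2, 0.6], [-3.1, 0.1], [-2.5, 0.3], [-1.7, -0.2], [3.4, -1.0], [1.6, -0.9], [0.8, -0.4], [1.6, 0.0], [-0.2, 3.1], [0.1, 2.1], [-2.1, -2.5], [-1.8, -2.0], [-3.0, -1.1], [-3.2, -0.2], [-0.5, 3.4], [-0.2, 2.3]]
clamp T [ 569.  -102.8] 103.3
clamp S [ 573.  -103.9] 104.62
tube TS [571.6 236.9] 27.12
[[0.4, -0.6], [-0.2, -0.4], [0.1, 0.0], [-0.3, -0.7], [-0.5, 0.3], [-1.4, -0.4], [-0.6, -0.6], [-0.3, 0.8], [0.2, 0.2], [0.4, 1.3], [0.3, 0.3]]
tube T [570.5 236.9] 28.21
tube S [573.  237.1] 25.38
```

The jaw is evidently not at travel 0, so I'll fit its travel as well.

```bash
cat > fit2.py <<'E'
import io,contextlib
with contextlib.redirect_stdout(io.StringIO()):
    from fit import *
def Xj(t):
    Y=X.copy(); Y[4:8,0]-=t; return Y
for cams in('TS','T','S'):
    f=lambda q:np.r_[(proj(T,tf(q,Xj(q[3])))-CT).ravel()*('T' in cams),(proj(S,tf(q,Xj(q[3])))-CS).ravel()*('S' in cams)]
    r=least_squares(f,[.57,-.1,1.8,0],loss='soft_l1');q=r.x
    print(cams,(q[:2]*1e3).round(1),np.degrees(q[2]).round(2),'travel',q[3]*1e3)
    if cams=='TS': print(f(q).reshape(-1,2).round(1).tolist())
E
python3 fit2.py
```

```text
TS [ 569.9 -100.7] 104.35 travel 12.295077183190944
[[-0.5, -1.0], [-0.7, -1.2], [0.8, -0.2], [0.5, -0.2], [-1.2, 0.2], [-0.2, -0.3], [0.6, -0.2], [1.4, -0.7], [1.9, -1.1], [0.1, -0.9], [-0.5, -1.2], [0.4, -0.8], [-1.2, 2.3], [-1.0, 1.3], [0.0, -1.1], [0.4, -0.6], [-0.6, 0.5], [-0.8, 1.3], [-1.5, 2.4], [-1.3, 1.4]]
T [ 567.9 -100. ] 103.65 travel 12.735409794023946
S [573.5 -99.6] 105.92 travel 13.068500313092999
```

Run:
```python
import io,contextlib
with contextlib.redirect_stdout(io.StringIO()):
    from fit2 import *
for z in(.006,.012):
    P=[at(T,*px(p,(215,180),4),z)[:2]*1e3 for p in[(733,12),(762,127),(326,235),(297,117)]]
    Q=[at(S,*px(p,(240,160),5),z)[:2]*1e3 for p in[(743,519),(662,638),(172,355)]]
    a=lambda u,v:np.degrees(np.arctan2(*(v-u)[::-1])).round(2)
    print(z,np.round(P,1).tolist(),a(P[0],P[3]),a(P[1],P[2]),a(P[1],P[0])+90,[np.linalg.norm(P[i]-P[i-1]).round(1) for i in range(4)])
    print(np.round(Q,1).tolist(),a(Q[1],Q[2]),a(Q[1],Q[0]))
# per-point world estimates of the fixed jaw top corners and others
for n,c,C in(('T',T,CT),('S',S,CS)):
    W=np.array([at(c,*C[i],X[i,2])[:2]*1e3 for i in range(10)]); print(n,W.round(1).tolist())
# green mask top
g=T['color'].astype(int); m=((g[...,1]>g[...,0]+15)&(g[...,1]>g[...,2]+5)).astype(np.uint8); m[:, :280]=0;m[:,420:]=0;m[:170]=0;m[250:]=0
b=cv2.boxPoints(cv2.minAreaRect(cv2.findNonZero(m))); print(b.tolist(),[ (at(T,*p,.008)[:2]*1e3).round(1).tolist() for p in b])
```

```text
0.006 [[647.6, -230.6], [563.5, -252.3], [480.4, 65.5], [566.4, 88.1]] 104.29 104.65 104.48 [np.float64(328.9), np.float64(86.9), np.float64(328.5), np.float64(88.9)]
[[648.4, -230.0], [562.5, -253.0], [484.6, 66.1]] 103.72 14.93
0.012 [[647.0, -229.7], [563.3, -251.3], [480.6, 65.1], [566.2, 87.6]] 104.29 104.65 104.48 [np.float64(327.4), np.float64(86.5), np.float64(327.0), np.float64(88.5)]
[[645.0, -232.4], [559.6, -255.2], [482.1, 62.0]] 103.72 14.93
T [[598.3, -94.2], [601.3, -109.4], [541.9, -121.0], [538.3, -107.3], [565.5, 36.7], [568.4, 22.3], [506.2, 26.9], [509.1, 11.7], [595.1, -206.2], [585.5, -171.1]]
S [[599.0, -96.7], [601.9, -108.5], [550.1, -119.8], [543.8, -107.2], [562.1, 37.0], [567.0, 21.7], [509.1, 25.4], [515.7, 9.9], [606.3, -208.6], [593.6, -170.4]]
[[288.1866149902344, 208.97100830078125], [397.5893859863281, 182.50259399414062], [404.7778625488281, 212.21505737304688], [295.3750915527344, 238.6834716796875]] [[566.1, 89.9], [647.8, -229.4], [561.0, -251.0], [479.6, 67.5]]
```

Clamp: angle about 104.4°, origin about (569.3, -101.0) mm, travel about 12 mm. Tube: (571.5, 237), yaw 27°. I'll check the can's clearance and work out the moves.

```bash
cat > k.py <<'E'
from h import *
O=np.array([.5693,-.1010]);A=np.radians(104.4);ux=np.array([np.cos(A),np.sin(A)]);uy=np.array([-ux[1],ux[0]])
def w(x,y): return O+ux*x/1e3+uy*y/1e3
def cl(p): d=np.array(p[:2])-O; return np.array([d@ux,d@uy])*1e3
def st():
    s=read_state();p=s['position'];f=s['force'];R=s['tcp_rot']
    print('t',round(s['time_s'],2),'tcp',p.round(4),'cl',cl(p).round(1),'yaw',np.degrees(np.arctan2(R[1,1],R[0,1])).round(2),'F',f.round(1),'Fx_cl',round(float(f[:2]@ux),2),'op',round(s['opening'],3),'gf',round(s['grasp_force'],1)); return s
def go(x,y,z,yaw):
    s=st();p=s['position'];R=s['tcp_rot'];y0=np.degrees(np.arctan2(R[1,1],R[0,1]))
    dy=(yaw-y0+90)%180-90
    print('shift',(( np.array([x,y,z])-p)/.25).round(4),'turn',round(dy/180,4))
E
python3 - <<'E'
from k import *
T=load('top0');S=load('side0')
print('can',at(T,240,248,.1),at(S,232,187,.1))
t=np.array([.5715,.237]);
for s in(1,-1): print(t+s*.0585*np.array([np.cos(np.radians(27.1)),np.sin(np.radians(27.1))]))
go(.5715,.237,.029,27.1)
E
```

```text
can [0.45385887 0.21252115 0.1       ] [0.45197993 0.20833718 0.1       ]
[0.62357745 0.26364938]
[0.51942255 0.21035062]
t 0.1 tcp [0.2365 0.5778 0.193 ] cl [740.2 153.5] yaw 67.72 F [-0.2 -0.2 -0.3] Fx_cl -0.1 op 1.001 gf 0.0
shift [ 1.3399 -1.363  -0.6559] turn -0.2257
```

The can top (z 100 mm) would meet the gripper body on a low grasp, so I'll grasp high, with TCP z about 48 mm.

Emit:
step_arm(
  targets=[
    [1,0.14,-0.14,0,-0.045],
    [1,0.28,-0.28,0,-0.09],
    [1,0.42,-0.42,0,-0.135],
    [1,0.56,-0.56,0,-0.18],
    [1,0.67,-0.68,0,-0.2257],
    [1,0.67,-0.68,0,-0.2257],
  ],
)

```text
time_s: 0.7
position: [0.408, 0.4047, 0.1935]
tcp_rot: [[-0.449, 0.894, 0.001], [0.894, 0.449, -0.002], [-0.002, 0.0, -1.0]]
force: [0.2, -0.1, 1.3]
opening: 1.001
grasp_force: 0.0
```

Emit:
step_arm(
  targets=[
    [1,0.14,-0.14,0,0],
    [1,0.28,-0.28,0,0],
    [1,0.42,-0.42,0,0],
    [1,0.56,-0.56,0,0],
    [1,0.67,-0.683,0,0],
    [1,0.67,-0.683,0,0],
    [1,0.67,-0.683,-0.1,0],
    [1,0.67,-0.683,-0.1,0],
  ],
)

```text
time_s: 1.5
position: [0.5684, 0.2378, 0.1657]
tcp_rot: [[-0.456, 0.89, -0.008], [0.89, 0.456, -0.001], [0.003, -0.008, -1.0]]
force: [-1.1, -0.0, -1.3]
opening: 0.995
grasp_force: 0.0
```

Run:
```python
from k import *
go(.5715,.237,.048,27.1)
```

```text
t 1.5 tcp [0.5684 0.2378 0.1657] cl [328.4 -83.4] yaw 27.15 F [-1.1 -0.  -1.3] Fx_cl 0.23 op 0.995 gf 0.0
shift [ 0.0124 -0.0031 -0.4708] turn -0.0003
```

Emit:
step_arm(
  targets=[
    [1,0.0,0,-0.12,0],
    [1,0.0,0,-0.25,0],
    [1,0,0,-0.38,0],
    [1,0,0,-0.475,0],
    [1,0,0,-0.475,0],
    [1,0,0,-0.475,0],
  ],
)

```text
time_s: 2.1
position: [0.5715, 0.2387, 0.0506]
tcp_rot: [[-0.457, 0.89, -0.0], [0.89, 0.457, 0.0], [0.0, -0.0, -1.0]]
force: [0.5, -0.4, -0.1]
opening: 1.001
grasp_force: 0.0
```

Run:
```python
from k import *
go(.5715,.237,.048,27.1)
c=snap('side','s1'); T=snap('top','t1')
a=cv2.resize(c['color'][110:230,190:330],(700,600)[:2],interpolation=cv2.INTER_CUBIC)
cv2.imwrite('pics/c3.png',a[:,:,::-1])
```

```text
t 2.1 tcp [0.5715 0.2387 0.0506] cl [328.4 -86.6] yaw 27.19 F [ 0.5 -0.4 -0.1] Fx_cl -0.5 op 1.001 gf 0.0
shift [-0.     -0.0066 -0.0103] turn -0.0005
```

View pics/c3.png

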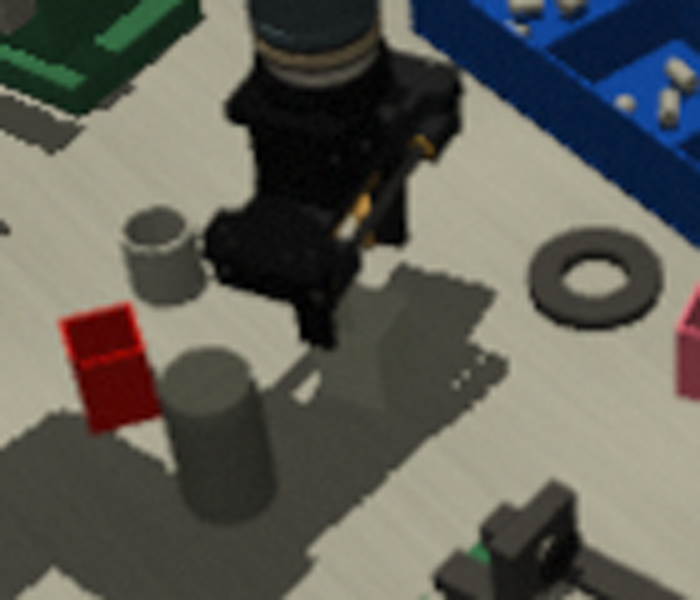

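The tube (365,340) is between the fingers and the body is clear of the can. Now I'll close and lift.

Emit:
step_arm(
  targets=[
    [1,0,-0.006,-0.01,0],
    [-1,0,-0.006,-0.01,0],
    [-1,0,-0.006,-0.01,0],
    [-1,0,-0.006,-0.01,0],
    [-1,0,-0.006,-0.01,0],
    [-1,0,-0.006,-0.01,0],
    [-1,0,-0.006,-0.01,0],
    [-1,0,-0.006,-0.01,0],
    [-1,0,-0.006,-0.01,0],
    [-1,0,-0.006,-0.01,0],
  ],
)

```text
time_s: 3.2
position: [0.5719, 0.2361, 0.0476]
tcp_rot: [[-0.455, 0.89, -0.0], [0.89, 0.455, -0.0], [0.0, -0.0, -1.0]]
force: [0.3, -0.7, -0.3]
opening: 0.263
grasp_force: 0.0
```

Run:
```python
from k import *
p=w(24,0); go(p[0],p[1],.16,14.4)
```

```text
t 3.2 tcp [0.5719 0.2361 0.0476] cl [325.9 -86.3] yaw 27.09 F [ 0.3 -0.7 -0.3] Fx_cl -0.7 op 0.263 gf 0.0
shift [-0.0342 -1.2553  0.4498] turn -0.0705
```

The opening has passed the 45 mm tube width, so the tube isn't between the pads as expected. I'll look.

Run:
```python
from k import *
c=snap('side','s2');T=snap('top','t2'); st()
a=cv2.resize(c['color'][130:210,215:295],(560,560),interpolation=cv2.INTER_CUBIC)
b=cv2.resize(T['color'][165:265,195:235+40],(240,300),interpolation=cv2.INTER_CUBIC)
o=np.zeros((560,800,3),np.uint8);o[:,:560]=a;o[:300,560:]=b
cv2.imwrite('pics/c4.png',o[:,:,::-1])
```

```text
t 3.3 tcp [0.5719 0.2361 0.0476] cl [325.9 -86.3] yaw 27.1 F [-0.5  0.1 -0.3] Fx_cl 0.25 op 0.173 gf 0.0
```

View pics/c4.png

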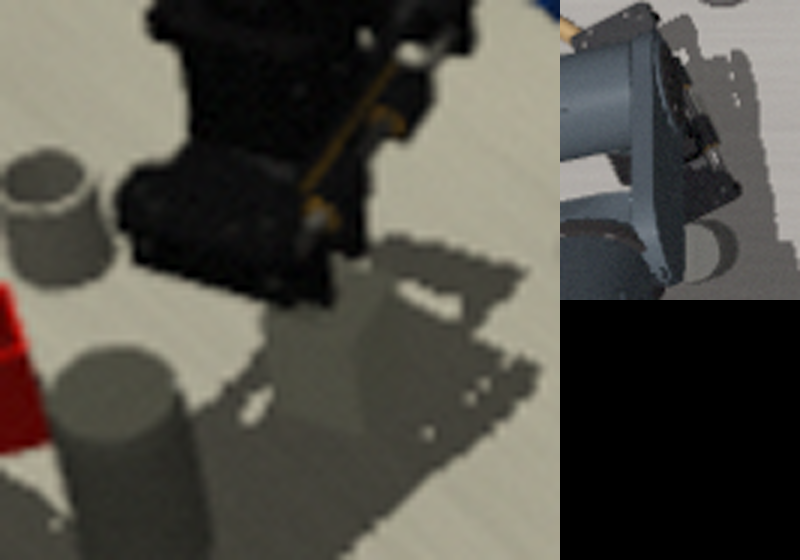

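The tube hasn't moved, and the fingertips seem to have closed above or inside its top ring. I'll compute the fingertip height from its pixels.

Run:
```python
from k import *
S=load('side0'); u=np.array([np.cos(np.radians(27.1)),np.sin(np.radians(27.1))]);n=np.array([-u[1],u[0]])
for a in (-44,-51,-58):
  for z in(.04,.05,.06,.07):
    X=[[*(np.array([.5715,.2387])+u*a/1e3+n*b/1e3),z] for b in(-9.5,9.5)]
    print(a,z,((proj(S,X)-[190,110])*5).round(0).tolist())
s=st(); print(s['tau'].round(1))
print([ (x,((proj(S,[[.5715,.237,x]])-[215,130])*7).round(0).tolist()) for x in(.04,.06,.07,.08)])
```

```text
-44 0.04 [[340.0, 385.0], [312.0, 377.0]]
-44 0.05 [[338.0, 373.0], [310.0, 365.0]]
-44 0.06 [[336.0, 362.0], [308.0, 354.0]]
-44 0.07 [[334.0, 350.0], [306.0, 342.0]]
-51 0.04 [[335.0, 392.0], [307.0, 384.0]]
-51 0.05 [[333.0, 381.0], [305.0, 373.0]]
-51 0.06 [[331.0, 370.0], [303.0, 361.0]]
-51 0.07 [[329.0, 358.0], [301.0, 350.0]]
-58 0.04 [[329.0, 400.0], [302.0, 392.0]]
-58 0.05 [[328.0, 389.0], [299.0, 381.0]]
-58 0.06 [[326.0, 377.0], [297.0, 369.0]]
-58 0.07 [[324.0, 366.0], [295.0, 357.0]]
t 3.3 tcp [0.5719 0.2361 0.0476] cl [325.9 -86.3] yaw 27.1 F [-0.5  0.1 -0.3] Fx_cl 0.25 op 0.173 gf 0.0
[ -0.  -46.5 -12.5   0.    0.1   0. ]
[(0.04, [[329.0, 328.0]]), (0.06, [[324.0, 296.0]]), (0.07, [[322.0, 280.0]]), (0.08, [[320.0, 263.0]])]
```

Run:
```python
from k import *
S=load('side0'); u=np.array([np.cos(np.radians(27.1)),np.sin(np.radians(27.1))]);n=np.array([-u[1],u[0]])
for a in (-95,-75,-58):
  for b in(-37,37):
    print(a,b,[(z,((proj(S,[[*(np.array([.5719,.2361])+u*a/1e3+n*b/1e3),z]])-[215,130])*7).round(0)[0].tolist()) for z in(.1,.12,.14,.16)])
st()
```

```text
-95 -37 [(0.1, [293.0, 402.0]), (0.12, [287.0, 368.0]), (0.14, [281.0, 333.0]), (0.16, [275.0, 297.0])]
-95 37 [(0.1, [133.0, 355.0]), (0.12, [125.0, 321.0]), (0.14, [118.0, 286.0]), (0.16, [110.0, 250.0])]
-75 -37 [(0.1, [315.0, 369.0]), (0.12, [309.0, 335.0]), (0.14, [304.0, 300.0]), (0.16, [298.0, 264.0])]
-75 37 [(0.1, [156.0, 323.0]), (0.12, [149.0, 289.0]), (0.14, [142.0, 254.0]), (0.16, [135.0, 218.0])]
-58 -37 [(0.1, [333.0, 342.0]), (0.12, [328.0, 308.0]), (0.14, [323.0, 272.0]), (0.16, [318.0, 237.0])]
-58 37 [(0.1, [176.0, 297.0]), (0.12, [169.0, 262.0]), (0.14, [162.0, 227.0]), (0.16, [155.0, 191.0])]
t 3.3 tcp [0.5719 0.2361 0.0476] cl [325.9 -86.3] yaw 27.1 F [-0.5  0.1 -0.3] Fx_cl 0.25 op 0.173 gf 0.0
```

Emit:
step_arm(
  targets=[
    [1,0,0,0.02,0],
    [1,0,0,0.02,0],
    [1,0,0,0.02,0],
    [1,0,0,0.02,0],
    [1,0,0,0.02,0],
    [1,0,0,0.02,0],
    [1,0,0,0.02,0],
    [1,0,0,0.02,0],
    [1,0,0,0.02,0],
    [1,0,0,0.02,0],
    [1,0,0,0.02,0],
  ],
)

```text
time_s: 4.4
position: [0.5719, 0.2361, 0.0526]
tcp_rot: [[-0.456, 0.89, -0.0], [0.89, 0.456, -0.0], [-0.0, -0.0, -1.0]]
force: [-0.2, -0.3, -0.1]
opening: 0.988
grasp_force: 0.0
```

The image puts the whole gripper about 28 mm higher than the reported TCP implies: tips about z 68 mm, body at 138 mm or more. I'll descend accordingly, in two steps, watching force.

Emit:
step_arm(
  targets=[
    [1,0,0,-0.03,0],
    [1,0,0,-0.06,0],
    [1,0,0,-0.06,0],
  ],
)

```text
time_s: 4.7
position: [0.5706, 0.2358, 0.036]
tcp_rot: [[-0.455, 0.89, -0.003], [0.89, 0.455, -0.001], [0.001, -0.003, -1.0]]
force: [1.2, -0.5, -0.8]
opening: 0.999
grasp_force: 0.0
```

Emit:
step_arm(
  targets=[
    [1,0,0,-0.03,0],
    [1,0,0,-0.064,0],
    [1,0,0,-0.064,0],
  ],
)

```text
time_s: 5.0
position: [0.5707, 0.2358, 0.02]
tcp_rot: [[-0.455, 0.89, -0.003], [0.89, 0.455, -0.001], [0.001, -0.003, -1.0]]
force: [0.1, 0.3, 0.8]
opening: 1.0
grasp_force: 0.0
```

Run:
```python
from k import *
c=snap('side','s3');st()
a=cv2.resize(c['color'][130:210,215:295],(560,560),interpolation=cv2.INTER_CUBIC)
cv2.imwrite('pics/c5.png',a[:,:,::-1])
```

```text
t 5.05 tcp [0.5711 0.2359 0.0206] cl [325.9 -85.5] yaw 27.1 F [-0.3 -0.4  0.1] Fx_cl -0.29 op 0.998 gf 0.0
```

View pics/c5.png

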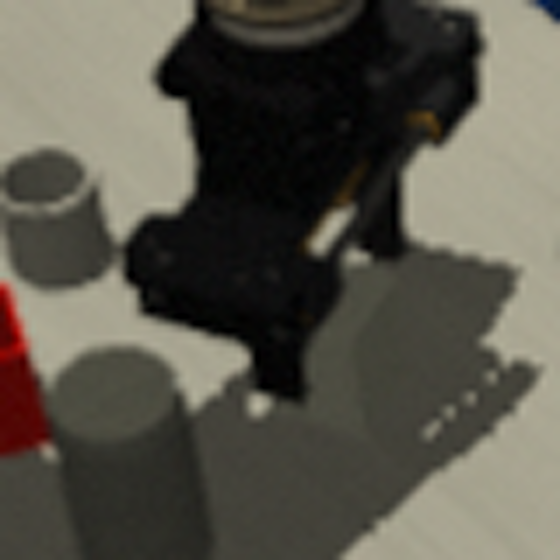

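The near fingertip (280,400) is now well down beside the tube, and the body is clear of the can. Closing.

Emit:
step_arm(
  targets=[
    [-1,0,0,0,0],
    [-1,0,0,0,0],
    [-1,0,0,0,0],
    [-1,0,0,0,0],
    [-1,0,0,0,0],
    [-1,0,0,0,0],
    [-1,0,0,0,0],
    [-1,0,0,0,0],
    [-1,0,0,0,0],
    [-1,0,0,0,0],
  ],
)

```text
time_s: 6.05
position: [0.5724, 0.2362, 0.0218]
tcp_rot: [[-0.455, 0.89, 0.001], [0.89, 0.455, 0.0], [-0.0, 0.001, -1.0]]
force: [1.5, 0.9, 1.0]
opening: 0.513
grasp_force: 29.9
```

Gripped at 44.6 mm. Lift and carry.

Emit:
step_arm(
  targets=[
    [-1,0,0,0.15,0],
    [-1,0,0,0.32,0],
    [-1,0,0,0.48,0],
    [-1,0,0,0.48,0],
    [-1,0,-0.12,0.48,-0.015],
    [-1,0,-0.28,0.48,-0.03],
    [-1,0,-0.44,0.48,-0.045],
    [-1,0,-0.6,0.48,-0.06],
    [-1,0,-0.76,0.48,-0.0705],
    [-1,0,-0.9,0.48,-0.0705],
    [-1,0,-0.98,0.48,-0.0705],
    [-1,0,-0.98,0.48,-0.0705],
    [-1,0,-0.98,0.48,-0.0705],
  ],
)

```text
time_s: 7.35
position: [0.5706, -0.0088, 0.1404]
tcp_rot: [[-0.247, 0.969, -0.003], [0.969, 0.247, 0.001], [0.002, -0.003, -1.0]]
force: [-0.6, -0.2, -0.2]
opening: 0.509
grasp_force: 29.9
```

Run:
```python
from k import *
p=w(25,0); go(p[0],p[1],.0528,14.4)
```

```text
t 7.35 tcp [ 0.5706 -0.0088  0.1404] cl [ 89.  -24.2] yaw 14.33 F [-0.6 -0.2 -0.2] Fx_cl -0.01 op 0.509 gf 29.9
shift [-0.0301 -0.272  -0.3505] turn 0.0004
```

Emit:
step_arm(
  targets=[
    [-1,-0.015,-0.14,0,0],
    [-1,-0.033,-0.272,0,0],
    [-1,-0.033,-0.272,0,0],
    [-1,-0.033,-0.272,-0.1,0],
    [-1,-0.033,-0.272,-0.17,0],
    [-1,-0.033,-0.272,-0.17,0],
    [-1,-0.033,-0.272,-0.17,0],
  ],
)

```text
time_s: 8.05
position: [0.5633, -0.0754, 0.0988]
tcp_rot: [[-0.25, 0.968, -0.001], [0.968, 0.25, 0.001], [0.001, -0.001, -1.0]]
force: [-0.2, -0.1, -1.2]
opening: 0.512
grasp_force: 29.9
```

Run:
```python
from k import *
p=w(25,0); go(p[0],p[1],.0528,14.4)
c=snap('side','s4');T=snap('top','t4')
S=load('side0')
# expected tube edges at current height, drawn for check
z0=read_state()['position'][2]-.0218
im=cv2.resize(c['color'][165:290,270:400],(780,750),interpolation=cv2.INTER_CUBIC)[:,:,::-1].copy()
def D(P,col):
    q=((proj(c,P)-[270,165]+.5)*6).astype(int); 
    for i in range(len(q)): cv2.line(im,tuple(map(int,q[i-1])),tuple(map(int,q[i])),col,1)
D([[*w(x,y),.08] for x,y in((0,-32),(-15,-32),(-15,32),(0,32))],(0,255,255))
D([[*w(x,y),.03] for x,y in((0,34),(180,34),(180,-34),(0,-34))],(255,255,0))
D([[*w(x,y),.116] for x,y in((-80,13),(-66,13),(-66,-13),(-80,-13))],(0,255,0))
t=read_state()['position'][:2]+ux*.001
D([[*(t+ux*a*.0225+uy*b*.0225),z0] for a,b in((1,1),(1,-1),(-1,-1),(-1,1))],(255,0,255))
cv2.imwrite('pics/c6.png',im[:600])
```

```text
t 8.05 tcp [ 0.5633 -0.0754  0.0988] cl [26.3 -0.6] yaw 14.5 F [-0.2 -0.1 -1.2] Fx_cl -0.06 op 0.512 gf 29.9
shift [-0.001  -0.0056 -0.184 ] turn -0.0005
```

View pics/c6.png

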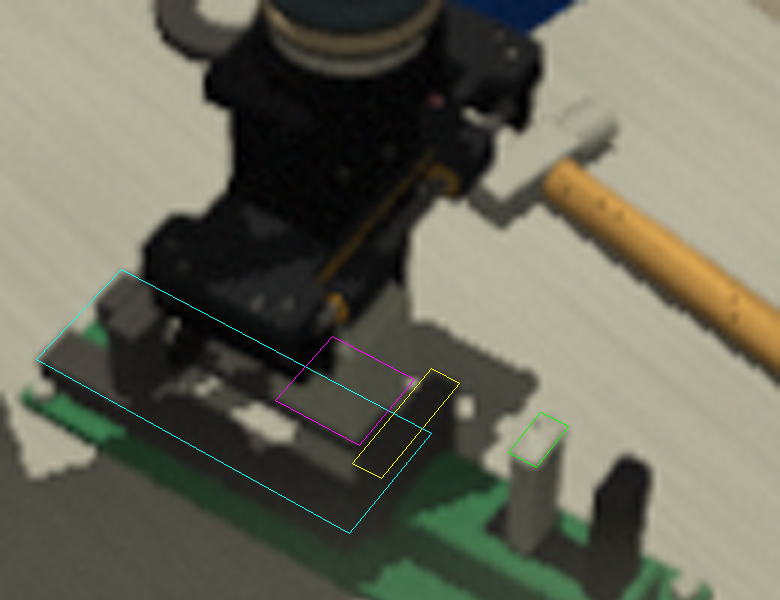

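The overlays match: trigger (540,438), fixed jaw (405,425), and the tube underside predicted at (345,390) where the tube is seen. Lower it.

Emit:
step_arm(
  targets=[
    [-1,-0.001,-0.005,-0.05,0],
    [-1,-0.001,-0.005,-0.12,0],
    [-1,-0.001,-0.005,-0.17,0],
    [-1,-0.001,-0.005,-0.175,0],
    [-1,-0.001,-0.005,-0.175,0],
    [-1,-0.001,-0.005,-0.175,0],
  ],
)

```text
time_s: 8.75
position: [0.5639, -0.0784, 0.0558]
tcp_rot: [[-0.249, 0.969, 0.001], [0.969, 0.249, -0.0], [-0.001, 0.001, -1.0]]
force: [-0.5, -0.0, -0.9]
opening: 0.516
grasp_force: 29.9
```

Run:
```python
from k import *
p=w(25,0); go(p[0],p[1],.0523,14.4)
```

```text
t 8.75 tcp [ 0.5639 -0.0784  0.0558] cl [23.3 -0.4] yaw 14.4 F [-0.5 -0.  -0.9] Fx_cl 0.08 op 0.516 gf 29.9
shift [-0.0033  0.0063 -0.0139] turn -0.0
```

Emit:
step_arm(
  targets=[
    [-1,-0.002,0.005,-0.007,0],
    [-1,-0.002,0.005,-0.012,0],
    [-1,-0.002,0.005,-0.012,0],
    [-1,-0.002,0.005,-0.012,0],
  ],
)

```text
time_s: 9.15
position: [0.563, -0.0769, 0.0525]
tcp_rot: [[-0.249, 0.969, 0.0], [0.969, 0.249, -0.0], [-0.0, 0.0, -1.0]]
force: [0.8, 0.8, -0.7]
opening: 0.509
grasp_force: 29.9
```

Run:
```python
from k import *
p=w(25,0); go(p[0],p[1],.0523,14.4)
```

```text
t 9.15 tcp [ 0.563  -0.0769  0.0525] cl [24.9  0.1] yaw 14.41 F [ 0.8  0.8 -0.7] Fx_cl 0.62 op 0.509 gf 29.9
shift [ 0.0005  0.0005 -0.0008] turn -0.0001
```

Emit:
step_arm(
  targets=[
    [-1,0,0,-0.002,0],
    [1,0,0,-0.002,0],
    [1,0,0,-0.002,0],
    [1,0,0,-0.002,0],
    [1,0,0,-0.002,0],
    [1,0,0,-0.002,0],
    [1,0,0,-0.002,0],
    [1,0,0,0.1,0],
    [1,0,0,0.25,0],
    [1,0,0,0.4,0],
    [1,0,0,0.4,0],
  ],
)

```text
time_s: 10.25
position: [0.5668, -0.0781, 0.1576]
tcp_rot: [[-0.249, 0.968, 0.011], [0.969, 0.249, -0.004], [-0.006, 0.01, -1.0]]
force: [0.6, -0.5, 1.0]
opening: 0.995
grasp_force: 0.0
```

Run:
```python
from k import *
p=w(-46,0); go(p[0],p[1],.152,14.4)
```

```text
t 10.25 tcp [ 0.5668 -0.0781  0.1576] cl [22.8 -3.3] yaw 14.42 F [ 0.6 -0.5  1. ] Fx_cl -0.66 op 0.995 gf 0.0
shift [ 0.0558 -0.2697 -0.0222] turn -0.0001
```

Emit:
step_arm(
  targets=[
    [-1,0.025,-0.12,0,0],
    [-1,0.048,-0.245,0,0],
    [-1,0.048,-0.253,0,0],
    [-1,0.048,-0.253,0,0],
    [-1,0.048,-0.253,0,0],
    [-1,0.048,-0.253,0,0],
    [-1,0.048,-0.253,0,0],
    [-1,0.048,-0.253,0,0],
    [-1,0.048,-0.253,0,0],
    [-1,0.048,-0.253,0,0],
    [-1,0.048,-0.253,0,0],
  ],
)

```text
time_s: 11.35
position: [0.5749, -0.1401, 0.1524]
tcp_rot: [[-0.249, 0.969, 0.0], [0.969, 0.249, -0.0], [-0.0, 0.0, -1.0]]
force: [0.1, 0.5, -0.7]
opening: 0.083
grasp_force: 0.0
```

Run:
```python
from k import *
p=w(-42,0); go(p[0],p[1],.062,14.4)
c=snap('side','s5');T=snap('top','t5')
o=np.zeros((600,800,3),np.uint8)
a=cv2.resize(c['color'][185:285,270:390],(720,600),interpolation=cv2.INTER_CUBIC)[:,:,::-1].copy()
def D(P,col):
    q=((proj(c,P)-[270,185]+.5)*6).astype(int)
    for i in range(len(q)): cv2.line(a,tuple(map(int,q[i-1])),tuple(map(int,q[i])),col,1)
D([[*w(x,y),.09] for x,y in((0,22.5),(45,22.5),(45,-22.5),(0,-22.5))],(255,0,255))
D([[*w(x,y),.08] for x,y in((132-12,30),(150-12,30),(150-12,-30),(132-12,-30))],(0,255,255))
cv2.imwrite('pics/c7.png',a)
```

```text
t 11.35 tcp [ 0.5749 -0.1401  0.1524] cl [-39.3   4.3] yaw 14.41 F [ 0.1  0.5 -0.7] Fx_cl 0.48 op 0.083 gf 0.0
shift [ 0.0194 -0.0064 -0.3616] turn -0.0001
```

View pics/c7.png

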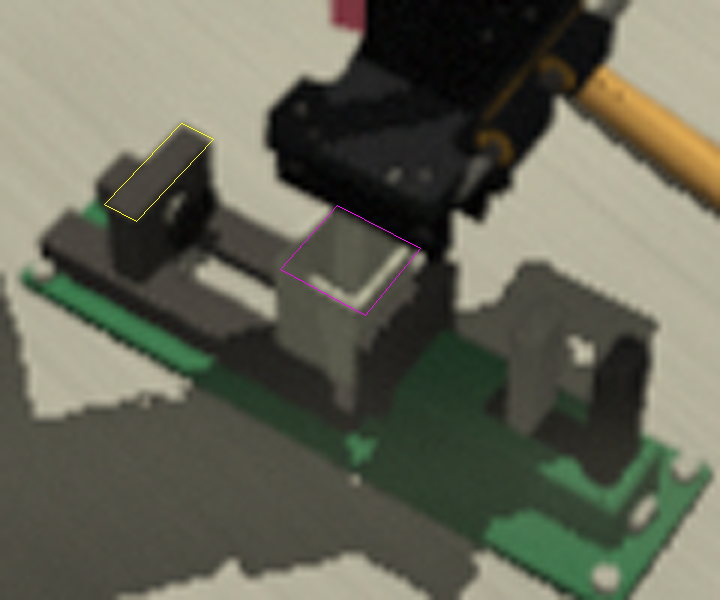

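The tube stands upright and square, ring at (350,260), within 2–3 mm of the flush outline. The jaw outline matches travel 12 mm. Fingers go down between the fixed jaw and the trigger.

Emit:
step_arm(
  targets=[
    [-1,0.018,-0.007,0,0],
    [-1,0.018,-0.007,-0.08,0],
    [-1,0.018,-0.007,-0.2,0],
    [-1,0.018,-0.007,-0.32,0],
    [-1,0.018,-0.007,-0.36,0],
    [-1,0.018,-0.007,-0.36,0],
    [-1,0.018,-0.007,-0.36,0],
  ],
)

```text
time_s: 12.15
position: [0.5804, -0.1424, 0.0632]
tcp_rot: [[-0.249, 0.969, 0.002], [0.969, 0.249, -0.001], [-0.001, 0.001, -1.0]]
force: [0.5, 0.7, 1.4]
opening: 0.002
grasp_force: 0.0
```

Run:
```python
from k import *
p=w(-56,0); go(p[0],p[1],.062,14.4)
p=w(-80,0); go(p[0],p[1],.062,14.4)
```

```text
t 12.15 tcp [ 0.5804 -0.1424  0.0632] cl [-42.8  -0.4] yaw 14.41 F [0.5 0.7 1.4] Fx_cl 0.59 op 0.002 gf 0.0
shift [ 0.0115 -0.0515 -0.0046] turn -0.0
t 12.15 tcp [ 0.5804 -0.1424  0.0632] cl [-42.8  -0.4] yaw 14.41 F [0.5 0.7 1.4] Fx_cl 0.59 op 0.002 gf 0.0
shift [ 0.0353 -0.1445 -0.0046] turn -0.0
```

Emit:
step_arm(
  targets=[
    [-1,0.0075,-0.03,-0.003,0],
    [-1,0.012,-0.046,-0.003,0],
    [-1,0.012,-0.046,-0.003,0],
  ],
)

```text
time_s: 12.45
position: [0.5833, -0.1531, 0.063]
tcp_rot: [[-0.247, 0.969, 0.002], [0.969, 0.247, 0.001], [0.001, 0.002, -1.0]]
force: [0.1, 3.7, 2.3]
opening: 0.006
grasp_force: 2.0
```

```bash
python3 -c "from k import *;st()"
```

```text
t 12.45 tcp [ 0.5833 -0.1531  0.063 ] cl [-54.   -0.6] yaw 14.32 F [0.1 3.7 2.3] Fx_cl 3.57 op 0.006 gf 2.0
```

Emit:
step_arm(
  targets=[
    [-1,0.004,-0.016,0,0],
    [-1,0.004,-0.016,0,0],
    [-1,0.004,-0.016,0,0],
  ],
)

```text
time_s: 12.75
position: [0.5838, -0.1556, 0.0629]
tcp_rot: [[-0.248, 0.969, 0.001], [0.969, 0.248, 0.003], [0.003, 0.002, -1.0]]
force: [0.1, 6.5, 5.6]
opening: 0.009
grasp_force: 3.4
```

```bash
python3 -c "from k import *;st()"
```

```text
t 12.75 tcp [ 0.5838 -0.1556  0.0629] cl [-56.4  -0.4] yaw 14.36 F [0.1 6.5 5.6] Fx_cl 6.25 op 0.009 gf 3.4
```

Emit:
step_arm(
  targets=[
    [-1,0.004,-0.016,0,0],
    [-1,0.004,-0.016,0,0],
    [-1,0.004,-0.016,0,0],
  ],
)

```text
time_s: 13.05
position: [0.5846, -0.1589, 0.0628]
tcp_rot: [[-0.248, 0.969, 0.001], [0.969, 0.248, 0.004], [0.004, 0.001, -1.0]]
force: [0.6, 9.0, 5.2]
opening: 0.008
grasp_force: 4.1
```

```bash
python3 -c "from k import *;st()"
```

```text
t 13.05 tcp [ 0.5846 -0.1589  0.0628] cl [-59.9  -0.4] yaw 14.35 F [0.6 9.  5.2] Fx_cl 8.62 op 0.008 gf 4.1
```

Contact at clamp x of about -53.5. I'll write a jaw tracker (plane-rectified template match) and make the first pump.

```bash
cat > jaw.py <<'E'
from k import *
def rect(c,z=.08):
    xs=np.arange(20,165,.5);ys=np.arange(-30,31,.5)   # clamp mm
    G=np.array([[*w(x,y),z] for y in ys for x in xs]); m=proj(c,G).reshape(len(ys),len(xs),2).astype(np.float32)
    return cv2.remap(cv2.cvtColor(c['color'],cv2.COLOR_RGB2GRAY),m[...,0],m[...,1],cv2.INTER_CUBIC)
def travel(c,ref='s5',t0=12.0):
    R=rect(load(ref)); i=int((116-20)/.5); tpl=R[10:-10,i:i+int(26/.5)]
    r=cv2.matchTemplate(rect(c)[10:-10],tpl,cv2.TM_CCOEFF_NORMED)[0]
    k=int(r.argmax()); d=0
    if 0<k<len(r)-1: d=.5*(r[k-1]-r[k+1])/(r[k-1]-2*r[k]+r[k+1])
    return t0-(k+d-i)*.5, float(r.max())
if __name__=='__main__':
    import sys
    st(); print('travel',travel(snap('side',sys.argv[1])))
E
python3 jaw.py j0
```

```text
t 13.05 tcp [ 0.5846 -0.1589  0.0628] cl [-59.9  -0.4] yaw 14.35 F [0.6 9.  5.2] Fx_cl 8.62 op 0.008 gf 4.1
travel (np.float32(18.340576), 0.9524284601211548)
```

Emit:
step_arm(
  targets=[
    [-1,0.004,-0.016,0,0],
    [-1,0.008,-0.031,0,0],
    [-1,0.012,-0.047,0,0],
    [-1,0.016,-0.062,0,0],
    [-1,0.016,-0.062,0,0],
    [-1,0.016,-0.062,0,0],
  ],
)

```text
time_s: 13.7
position: [0.5882, -0.1734, 0.0628]
tcp_rot: [[-0.248, 0.969, -0.0], [0.969, 0.248, 0.005], [0.005, 0.001, -1.0]]
force: [0.0, 10.3, 5.4]
opening: 0.005
grasp_force: 5.1
```

```bash
python3 jaw.py j1
```

```text
t 13.7 tcp [ 0.5882 -0.1734  0.0628] cl [-74.9  -0.3] yaw 14.34 F [ 0.  10.3  5.4] Fx_cl 10.02 op 0.005 gf 5.1
travel (np.float32(32.935226), 0.9713918566703796)
```

Tracker works: travel 18.3 to 32.9, 1:1 with the trigger. Release and pump again.

Emit:
step_arm(
  targets=[
    [-1,-0.012,0.047,0,0],
    [-1,-0.024,0.093,0,0],
    [-1,-0.024,0.093,0,0],
    [-1,-0.024,0.093,0,0],
    [-1,-0.012,0.047,0,0],
    [-1,-0.004,0.016,0,0],
    [-1,0.001,-0.004,0,0],
    [-1,0.001,-0.004,0,0],
    [-1,0.001,-0.004,0,0],
  ],
)

```text
time_s: 14.65
position: [0.5874, -0.1747, 0.0617]
tcp_rot: [[-0.247, 0.969, -0.003], [0.969, 0.247, 0.006], [0.007, -0.001, -1.0]]
force: [-0.8, 10.0, 5.0]
opening: 0.002
grasp_force: 4.9
```

```bash
python3 jaw.py j2
```

```text
t 14.65 tcp [ 0.5874 -0.1747  0.0617] cl [-75.9   0.8] yaw 14.32 F [-0.8 10.   5. ] Fx_cl 9.91 op 0.002 gf 4.9
travel (np.float32(54.769753), 0.9893712401390076)
```

Emit:
step_arm(
  targets=[
    [-1,-0.012,0.047,0,0],
    [-1,-0.024,0.093,0,0],
    [-1,-0.024,0.093,0,0],
    [-1,-0.024,0.093,0,0],
    [-1,-0.016,0.062,0,0],
    [-1,-0.01,0.039,0,0],
    [-1,-0.0065,0.026,0,0],
    [-1,-0.0065,0.026,0,0],
    [-1,-0.0065,0.026,0,0],
  ],
)

```text
time_s: 15.6
position: [0.5856, -0.1685, 0.0614]
tcp_rot: [[-0.248, 0.969, -0.003], [0.969, 0.248, 0.006], [0.006, -0.002, -1.0]]
force: [-2.1, 8.1, 3.7]
opening: 0.004
grasp_force: 4.6
```

```bash
python3 jaw.py j3
```

```text
t 15.6 tcp [ 0.5856 -0.1685  0.0614] cl [-69.4   1. ] yaw 14.34 F [-2.1  8.1  3.7] Fx_cl 8.38 op 0.004 gf 4.6
travel (np.float32(69.43471), 0.9885750412940979)
```

Release again, then the final squeeze in stages.

Emit:
step_arm(
  targets=[
    [-1,-0.0095,0.036,0,0],
    [-1,-0.019,0.074,0,0],
    [-1,-0.019,0.074,0,0],
    [-1,-0.019,0.074,0,0],
    [-1,-0.015,0.058,0,0],
    [-1,-0.011,0.044,0,0],
    [-1,-0.0094,0.0364,0,0],
    [-1,-0.0094,0.0364,0,0],
    [-1,-0.0094,0.0364,0,0],
  ],
)

```text
time_s: 16.55
position: [0.5842, -0.1596, 0.0618]
tcp_rot: [[-0.248, 0.969, -0.001], [0.969, 0.248, 0.005], [0.005, 0.0, -1.0]]
force: [-0.5, 8.1, 3.7]
opening: 0.013
grasp_force: 4.4
```

```bash
python3 jaw.py j4
```

```text
t 16.55 tcp [ 0.5842 -0.1596  0.0618] cl [-60.5   0.1] yaw 14.33 F [-0.5  8.1  3.7] Fx_cl 7.95 op 0.013 gf 4.4
travel (np.float32(74.26886), 0.986972987651825)
```

Emit:
step_arm(
  targets=[
    [-1,0.0015,-0.006,0,0],
    [-1,0.003,-0.0116,0,0],
    [-1,0.003,-0.0116,0,0],
    [-1,0.003,-0.0116,0,0],
  ],
)

```text
time_s: 17.0
position: [0.5847, -0.1618, 0.0618]
tcp_rot: [[-0.247, 0.969, -0.002], [0.969, 0.247, 0.006], [0.006, -0.0, -1.0]]
force: [0.0, 10.9, 4.5]
opening: 0.005
grasp_force: 5.2
```

```bash
python3 jaw.py j5
```

```text
t 17.0 tcp [ 0.5847 -0.1618  0.0618] cl [-62.7   0.2] yaw 14.33 F [ 0.  10.9  4.5] Fx_cl 10.53 op 0.005 gf 5.2
travel (np.float32(76.27019), 0.9817278385162354)
```

Pad touched: about 1.3 mm in by the tracker, and the force rise agrees. Continue gently.

Emit:
step_arm(
  targets=[
    [-1,0.0015,-0.006,0,0],
    [-1,0.003,-0.0116,0,0],
    [-1,0.003,-0.0116,0,0],
    [-1,0.003,-0.0116,0,0],
    [-1,0.003,-0.0116,0,0],
  ],
)

```text
time_s: 17.55
position: [0.5851, -0.1635, 0.0618]
tcp_rot: [[-0.247, 0.969, -0.003], [0.969, 0.247, 0.008], [0.008, -0.0, -1.0]]
force: [-0.4, 13.3, 5.9]
opening: 0.006
grasp_force: 6.5
```

```bash
python3 jaw.py j6
```

```text
t 17.55 tcp [ 0.5851 -0.1635  0.0618] cl [-64.4   0.2] yaw 14.31 F [-0.4 13.3  5.9] Fx_cl 12.97 op 0.006 gf 6.5
travel (np.float32(77.06619), 0.9308862686157227)
```

Emit:
step_arm(
  targets=[
    [-1,0.002,-0.008,0,0],
    [-1,0.004,-0.0155,0,0],
    [-1,0.004,-0.0155,0,0],
    [-1,0.004,-0.0155,0,0],
    [-1,0.004,-0.0155,0,0],
  ],
)

```text
time_s: 18.1
position: [0.5857, -0.1657, 0.0618]
tcp_rot: [[-0.247, 0.969, -0.004], [0.969, 0.247, 0.01], [0.011, -0.001, -1.0]]
force: [-0.9, 17.5, 6.4]
opening: 0.004
grasp_force: 8.2
```

```bash
python3 jaw.py j7
python3 - <<'E'
from jaw import *
st()
for n in('j4','j5','j6','j7'):
    c=load(n); print(n,travel(c),travel(c,'j5',76.27))
E
```

```text
t 18.1 tcp [ 0.5857 -0.1657  0.0618] cl [-66.8   0.2] yaw 14.3 F [-0.9 17.5  6.4] Fx_cl 17.15 op 0.004 gf 8.2
travel (np.float32(77.64395), 0.8011695742607117)
t 18.15 tcp [ 0.5857 -0.1657  0.0618] cl [-66.8   0.2] yaw 14.3 F [-0.5 16.2  7.4] Fx_cl 15.83 op 0.004 gf 8.2
j4 (np.float32(74.26886), 0.986972987651825) (np.float32(76.291275), 0.9998165965080261)
j5 (np.float32(76.27019), 0.9817278385162354) (np.float32(76.27233), 0.9999998807907104)
j6 (np.float32(77.06619), 0.9308862686157227) (np.float32(76.3121), 0.9998123645782471)
j7 (np.float32(77.64395), 0.8011695742607117) (np.float32(76.25957), 0.9998526573181152)
```

```bash
cat > jaw2.py <<'E'
from jaw import *
def tr2(c,ref='j3',t0=69.43,lo=4,hi=30):   # window from front face+lo to +hi
    f=132-t0; i=int(round((f+lo-20)/.5)); R=rect(load(ref)); tpl=R[6:-6,i:i+int((hi-lo)/.5)]
    r=cv2.matchTemplate(rect(c)[6:-6],tpl,cv2.TM_CCOEFF_NORMED)[0]; a=max(i-35,1); k=a+int(r[a:i+8].argmax())
    d=.5*(r[k-1]-r[k+1])/(r[k-1]-2*r[k]+r[k+1]); return round(float(t0-(k+d-i)*.5),2),round(float(r[k]),3)
if __name__=='__main__':
    for n in('j3','j4','j5','j6','j7'): print(n,[tr2(load(n),lo=l,hi=h) for l,h in((4,30),(8,24),(10,40))])
E
python3 jaw2.py
python3 - <<'E'
from jaw import *
o=[rect(load(n))[:, :200] for n in('j3','j5','j7')]
c=load('j7')['color'][185:285,270:390]
a=cv2.resize(c,(720,600),interpolation=cv2.INTER_CUBIC); cv2.imwrite('pics/c8.png',a[:,:,::-1])
E
```

```text
j3 [(69.43, 1.0), (69.43, 1.0), (69.43, 1.0)]
j4 [(74.34, 0.997), (74.32, 0.995), (74.31, 0.997)]
j5 [(76.54, 0.997), (76.53, 0.995), (76.52, 0.997)]
j6 [(78.36, 0.998), (78.37, 0.997), (78.34, 0.998)]
j7 [(80.63, 0.998), (80.64, 0.996), (80.62, 0.998)]
```

View pics/c8.png

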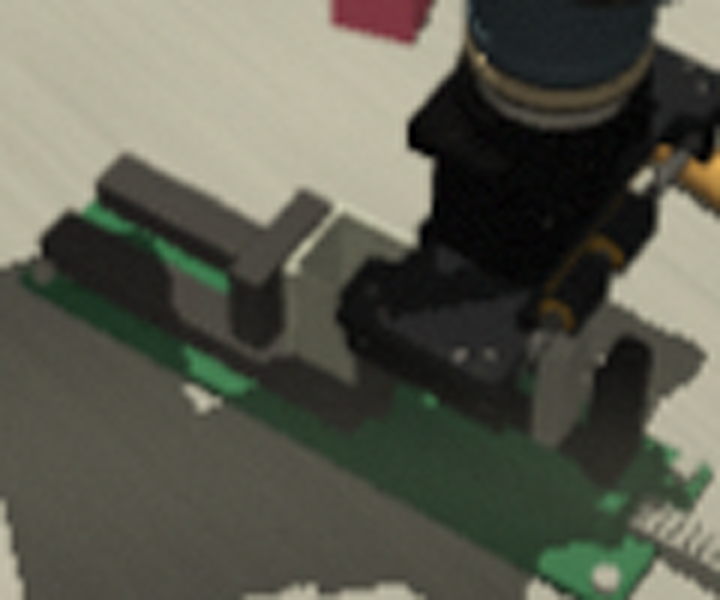

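The picture shows the pad side gripping the upright tube (340,290), flush with the fixed jaw. The improved tracker gives travel 80.6 mm, and force agrees with the pad about 5.3 mm in. One small nudge more.

Emit:
step_arm(
  targets=[
    [-1,0.0011,-0.0043,0,0],
    [-1,0.0011,-0.0043,0,0],
    [-1,0.0011,-0.0043,0,0],
    [-1,0.0011,-0.0043,0,0],
  ],
)

```text
time_s: 18.55
position: [0.5858, -0.1662, 0.0618]
tcp_rot: [[-0.247, 0.969, -0.004], [0.969, 0.247, 0.011], [0.012, -0.001, -1.0]]
force: [-0.3, 18.0, 8.5]
opening: 0.007
grasp_force: 8.8
```

Run:
```python
from jaw2 import *
st(); print(tr2(snap('side','j8'))); st()
```

```text
t 18.55 tcp [ 0.5858 -0.1662  0.0618] cl [-67.3   0.2] yaw 14.29 F [-0.3 18.   8.5] Fx_cl 17.49 op 0.007 gf 8.8
(80.92, 0.997)
t 18.6 tcp [ 0.5858 -0.1662  0.0618] cl [-67.2   0.2] yaw 14.29 F [ 0.4 18.1  7.5] Fx_cl 17.42 op 0.004 gf 8.8
```

Emit:
step_arm(
  targets=[
    [-1,0,0,0,0],
    [-1,0,0,0,0],
    [-1,0,0,0,0],
    [-1,0,0,0,0],
    [-1,0,0,0,0],
  ],
)

```text
time_s: 19.1
position: [0.5858, -0.1662, 0.0618]
tcp_rot: [[-0.247, 0.969, -0.004], [0.969, 0.247, 0.011], [0.012, -0.001, -1.0]]
force: [-1.1, 18.3, 7.9]
opening: 0.007
grasp_force: 8.8
```

Run:
```python
from jaw2 import *
st(); print(tr2(snap('side','j9')))
```

```text
t 19.1 tcp [ 0.5858 -0.1662  0.0618] cl [-67.2   0.3] yaw 14.29 F [-1.1 18.3  7.9] Fx_cl 17.96 op 0.007 gf 8.8
(80.95, 0.997)
```

Steady: travel 81 mm, pad about 5.6–6 mm in.

```bash
python3 -c "from rig import *;print(hand_in())"
```

```text
the job is handed in; nothing more can be done
None
```

The job is handed in: the tube stands upright on the bed against the fixed jaw, and the trigger is held squeezed with the pad about 5.6–6 mm in (half way is 6 mm), after one missed first grasp that left the tube where it was.

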